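# Third hand at the nail desk: hold the brush-stand block in the jig

## Robot

A 6-joint arm with a two-finger parallel gripper is mounted at the origin on the work surface. World frame = base frame: x ahead of the robot, y to its left, z up, the work surface at z = 0. Lengths are in mm, angles in rad, forces in N, time in s.
With the tool pointing down it reaches from about 350 to 975 mm from the base axis. Payload 7.1 kg.
Tool frame: the origin (TCP) lies midway between the tips of the shut fingers; the grasp point (between the pads) lies 19 mm behind it; z points along the fingers, y is the line along which they close (so a half turn about z gives the same grasp; the last joint's range is limited). The gripper opens to 88 mm and grips with 3 to 60 N. Pads are 20 mm wide; open, the fingers measure 115 mm over their backs; the gripper's body (75 mm by 178 mm) begins 61 mm behind the grasp point.
Start: joints at [-1.259, 0.423, 1.63, -0, 1.089, -0.019], TCP at [203.017, -591.091, 222.675] pointing down, gripper open.
Joint ranges: [-3, 3], [-0.9, 2.11], [0.09, 2.58], [-1.31, 4.45], [0.11, 2.69], [-2.54, 2.54]. Speed limits (rad/s): [2.39, 2.39, 3.01, 3.14, 3.14, 3.14].

## Interface

Orientations are given as a rotation vector (axis times angle).
In Python, from workcell import ctrl gives the robot as it stands. The module is installed in compiled form; this text tells all that it offers.
- The arm moves only by the tool servo_tool, never from a script. Its argument "increments" is a list of rows, each a list of 7 numbers: the shift along the world's x, y, z in cm, then the turn, a rotation vector about the world's x, y, z in degrees, then the opening, from -1 (shut) to 1 (fully open). A call has 1 to 20 rows; each row is the pose to reach, as a shift and turn from the pose commanded when the call began; what a row does not reach only later rows make up. A row lasts 1/12 s, in which the tool goes at most 41.7 mm and 7.16 degrees, less where a joint would pass 70% of its speed; a pose out of reach is approached as far as the arm can. A call with a gripper value outside its range is refused whole. The fingers move at their own pace and stop on an object; the grip force is fixed at half the most. Time passes only in rows, so rows that repeat a pose let the fingers close. It gives the time, the measured TCP pose, the force, the opening and the grip force at its end, in the units of the state.
- ctrl.get_obs(): the state, without advancing time (a new reading comes with each control period).
- ctrl.get_image(name): name is "scene" or "top" or "wrist"; returns a dict with "image" (384x512x3 uint8, red, green, blue), "fx", "fy", "cx", "cy" (pixels), "k1" (the pictures are not rectified: a ray, as slopes to the right and down, at radius r is drawn at 1 + k1 r^2 times it, then the intrinsics apply), "extrinsics" (4x4, takes a point from camera to world coordinates); the wrist camera has in their place "tool_from_camera" (4x4, takes a point from camera to tool coordinates, whose origin is the TCP and whose axes are the flange's). Camera axes: x right, y up, looking along -z (the intrinsics and any distortion apply to the point x, -y, -z); pixel columns grow to the right and rows downward; lengths in mm; the calibration is good to about 2 mm. A picture is of the moment at which its call begins: read the wrist's pose just before it. There is no depth.
- ctrl.close_job(): hands the job in; it is judged then, once.
The state is a dict: "t": time; "qpos": joint angles; "qvel": joint speeds; "joint_torque": joint torques, N m; "ee_pos": TCP position; "orientation": TCP orientation; "ft_force": force on the tool from outside, world axes, zero at the start; "moment": the same for the moment, N m; "width": finger opening in mm; "grasp_force": force on a finger pad.
Only numpy, scipy, OpenCV 4.12 (cv2) and the standard library are available. Lean on these libraries where they do the work, as an engineer would, in place of code of your own. Each camera call takes 0.05 s, during which the arm holds its last target. There are 200 camera calls.

## Task

Set the selector on the drill control box to its middle position (the long line), then lay the wooden block flat on the jig's bed, lengthwise between the two guide lines, and press its end squarely against the sprung stop with a steady force of about 10 N, so that the stop's pointer ends between the two lines on the housing, while I get ready to drill and screw it. Keep the stop clear of the end of its travel and leave the bottles and the jar where they stand. Hold the push steady for at least 3 seconds and finish while still holding the block pressed there: do not let go.

Things in the scene. Friction and masses are not known exactly. Their poses are not given: they have to be found in the camera images.
- selector (a joint): angle of the drill box's selector, rad: three detented positions at -0.7, 0 and +0.7 (the ends are hard stops); 0 is the middle position, where its white pointer line points along the box's +x axis to the long scale line; positive is counter-clockwise seen from above. It starts at about -0.7. It clicks: it springs to the nearest detent when let go (the tipping points lie at about -0.35 and +0.35), and takes about 0.05 N m to turn.
- selector_grip (a point): point on the selector's vertical turning axis, half-way up its bar grip; 80 mm above the desk. The black knob is an upright bar 44 mm long, 12 mm thick and 28 mm high (66 to 94 mm above the desk), centred on the axis, standing on a disc 52 mm in diameter and 6 mm thick (top 66 mm above the desk). This frame turns with the knob: x runs along the bar to the end with the white line, z up.
- drillbox: grey control box of a nail drill, fixed on the desk, 130 (x) by 110 (y) mm and 60 mm high; origin at the centre of its underside, z up. The selector's axis stands 5 mm toward -x from the origin. Three white scale lines on its top mark the selector's positions; the middle one, on the +x side, is longer. It may stand left or right on the desk, at any yaw within 0.45 rad.
- block_center (a point): centre (half-way up) of the loose beech block, 100 (x) by 40 (y) by 40 (z) mm, 70 to 160 g, with five dark round holes marked along its top; both ends are alike, x runs lengthwise, z up. It lies flat on the desk, centre 20 mm up, on the other side of the jig from the drill box.
- bed (a point): fixed point of the jig, on the top face of its plywood bed (6 mm above the desk), on the centreline, right at the front face of the stop when that is at rest. x is the pushing direction (away from the robot), y across, z up. The bed runs from 180 mm in -x to 90 mm in +x and is 130 mm wide; two dark guide lines run along it 22 mm either side of the centreline. The aluminium housing stands from x = 40 to 90 mm, 100 mm wide, 44 mm above the bed.
- stop_face (a point): point on the front face of the stop plate, on the centreline, 20 mm above the bed; it moves with the plate. The steel plate is 80 mm wide, 10 mm thick, from 2 to 44 mm above the bed, faces -x of the bed and slides straight in +x. A thin pointer on its top reaches back, just above the housing's top, and moves with it.
- stop (a joint): how far the stop plate is pushed back, m: 0 at rest, 0.025 at the end of its travel. Spring of 800 N/m with no preload (10 N at 0.0125). The pointer's tip passes the two lines on the housing's top at 0.0075 (6 N) and 0.0175 (14 N).
- jig: the fixed holding jig (bed and stop housing); its origin lies on the desk, 6 mm straight under bed, with the same axes; yaw within 0.3 rad.
- block: the beech block again; origin at the centre of its underside.
- polish_a: small nail-polish bottle, round, 30 mm diameter, 72 mm tall with its slim black cap; a loose bystander, origin at the centre of its underside
- polish_b: second nail-polish bottle, round, 30 mm diameter, 72 mm tall with its slim black cap; a loose bystander, origin at the centre of its underside
- gel_jar: squat white jar, 52 mm diameter, 45 mm tall; a loose bystander, origin at the centre of its underside
Not all that is in view belongs to the job. Of the things like the drillbox, leave any that is orange; of the rest the larger one is meant.

How it is judged (in metres and radians):
On the way, in this order (a step that is already met when the one before it is completed fails the run):
1. the selector stands in its middle position, let go by the robot (value of joint selector between -0.14 and 0.14 rad and contact force between the fingers and selector below 0.2 N), for 0.3 s.
2. the block lies flat and straight on the bed and presses the stop back with the pointer between the lines, steadily for 3 seconds (value of joint stop between 0.0075 and 0.0175 m and contact force between block and stop between 5 and 16 N and y of block_center in the frame of bed between -0.01 and 0.01 m and z of block_center in the frame of bed between 0.0165 and 0.0235 m and x of block_center in the frame of bed between -0.0475 and -0.027 m and angle between the x axis of block_center and the x axis of bed, either way round below 0.1 rad and angle between block_center's own z axis and vertical below 0.08 rad), for 2.8 s.
At the end, for the whole second after the job is handed in: Still held by the robot: selector within 0.14 rad of middle; stop pushed back 7.5 to 17.5 mm by the block (5 to 16 N); block at rest, flat on the bed (3.5 mm, 0.08 rad), within 10 mm of the centreline and 0.10 rad of straight, end at the stop face, fingers bearing on it (all of step 2 and value of joint selector between -0.14 and 0.14 rad and contact force between the fingers and block above 2 N and linear speed of block below 0.01 m/s); the arm keeps its last pose, push and grip.
It fails at once if the stop is driven to the end of its travel (value of joint stop above 0.0235 m).
It fails at once if the polish_a is disturbed (distance of polish_a from where it was at the start of the episode above 0.02 m or angle between polish_a's own z axis and vertical above 0.4 rad).
It fails at once if the polish_b is disturbed (distance of polish_b from where it was at the start of the episode above 0.02 m or angle between polish_b's own z axis and vertical above 0.4 rad).
It fails at once if the gel_jar is disturbed (distance of gel_jar from where it was at the start of the episode above 0.02 m or angle between gel_jar's own z axis and vertical above 0.4 rad).
It also fails if it takes over 64 s, if anything falls off the work surface, if the arm or the gripper's body presses on something with over 40 N, if the wrist force passes 120 N, or if a joint passes its speed limit or range.

## Working session

There is one attempt and no reset: what is moved stays moved. The work goes in short steps, Python scripts to look and compute and a tool call to move; the robot and the scene stay as the last step left them, time stands still between calls to the robot, and variables do not carry over. Pictures are saved under pics/ and viewed, at most 10 in all, crops included, and the job is handed in when it is done.

Besides the shell and the picture viewer there is one more tool, called after "Call:" in YAML: its name, and indented under it one key for each argument. servo_tool: Moves the arm, as the interface text tells. Its arguments: {"type":"object","properties":{"increments":{"type":"array","items":{"type":"array","items":{"type":"number"}}}},"required":["increments"]}

```bash
mkdir -p pics
cat > h.py <<'E'
import numpy as np, cv2
from workcell import ctrl
from scipy.spatial.transform import Rotation as R
def snap(name,fn):
    o=ctrl.get_obs(); d=ctrl.get_image(name)
    cv2.imwrite('pics/'+fn+'.png',d['image'][:,:,::-1])
    if name=='wrist':
        T=np.eye(4);T[:3,:3]=R.from_rotvec(o['orientation']).as_matrix();T[:3,3]=o['ee_pos']
        E=T@np.array(d['tool_from_camera'])
    else: E=np.array(d['extrinsics'])
    K=np.array([[d['fx'],0,d['cx']],[0,d['fy'],d['cy']],[0,0,1.]])
    np.savez('pics/'+fn,E=E,K=K,k1=d['k1'])
    return d['image']
def ray(fn,px):
    c=np.load('pics/'+fn+'.npz')
    u=cv2.undistortPoints(np.array(px,float).reshape(-1,1,2),c['K'],np.array([c['k1'],0,0,0,0.])).reshape(-1,2)
    return c['E'][:3,3], np.c_[u[:,0],-u[:,1],-np.ones(len(u))]@c['E'][:3,:3].T
def plane(fn,px,z):
    o,d=ray(fn,px); return o+d*((z-o[2])/d[:,2])[:,None]
E
python3 - <<'E'
from h import *
a=snap('top','top0');b=snap('scene','sc0')
o=ctrl.get_obs();print({k:np.round(v,3) for k,v in o.items()})
for f in('top0','sc0'):
    c=np.load(f'pics/{f}.npz');print(c['E'].round(2),c['K'].round(1),c['k1'])
E
```

```text
{'t': np.float64(0.1), 'qpos': array([-1.259,  0.424,  1.631, -0.   ,  1.089, -0.019]), 'qvel': array([ 0.002, -0.002, -0.003,  0.   , -0.001,  0.004]), 'joint_torque': array([-1.0000e-03, -5.4562e+01, -2.7433e+01,  6.4000e-02,  1.9000e-02,
       -0.0000e+00]), 'ee_pos': array([ 202.856, -590.637,  221.999]), 'orientation': array([-3.097, -0.517,  0.   ]), 'ft_force': array([-0.219, -0.178,  0.475]), 'moment': array([-0.056, -0.032, -0.018]), 'grasp_force': np.float64(0.0), 'width': np.float64(87.945)}
[[-0.00000e+00  1.00000e+00 -8.00000e-02  4.62960e+02]
 [-1.00000e+00 -0.00000e+00 -3.00000e-02 -8.04200e+01]
 [-3.00000e-02  8.00000e-02  1.00000e+00  1.02476e+03]
 [ 0.00000e+00  0.00000e+00  0.00000e+00  1.00000e+00]] [[376.1   0.  253.8]
 [  0.  376.1 189.8]
 [  0.    0.    1. ]] -0.061654734456515446
[[-2.80000e-01 -7.30000e-01  6.30000e-01  1.22911e+03]
 [ 9.60000e-01 -2.10000e-01  1.80000e-01  1.10740e+02]
 [ 0.00000e+00  6.50000e-01  7.60000e-01  9.03900e+02]
 [ 0.00000e+00  0.00000e+00  0.00000e+00  1.00000e+00]] [[416.    0.  256.6]
 [  0.  416.  191.1]
 [  0.    0.    1. ]] -0.09750764457878185
```

View pics/top0.png

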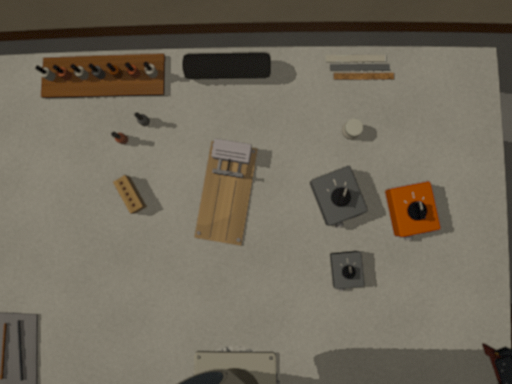

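View pics/sc0.png

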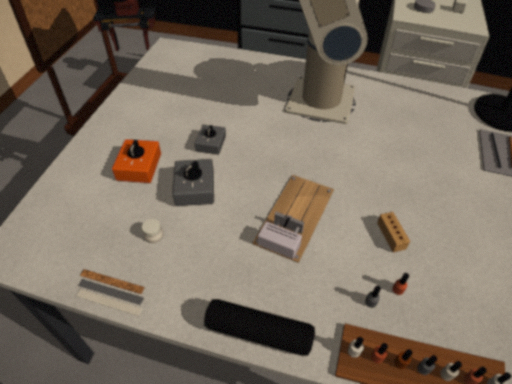

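The top view shows the large grey box at about (339,195), orange decoy (413,209), small grey decoy (348,270). The jig is at (226,192) with its stop end up, the block at (129,194), bottles at (142,119) and (120,137), and the jar at (353,129).

Run:
```python
from h import *
im=cv2.imread('pics/top0.png')
a=cv2.resize(im[150:240,295:385],None,fx=5,fy=5,interpolation=cv2.INTER_CUBIC)
b=cv2.resize(im[130:250,185:265],None,fx=5,fy=5,interpolation=cv2.INTER_CUBIC)[:450*1] 
b=cv2.resize(im[130:250,185:265],None,fx=3.75,fy=3.75,interpolation=cv2.INTER_CUBIC)
o=np.hstack([a,b]);o=cv2.convertScaleAbs(o,alpha=1.5);cv2.imwrite('pics/c0.png',o)
hsv=cv2.cvtColor(im,cv2.COLOR_BGR2HSV)
def rect(mask,x0,y0,x1,y1,z,fn='top0'):
    m=np.zeros_like(mask);m[y0:y1,x0:x1]=mask[y0:y1,x0:x1]
    m=cv2.morphologyEx(m,cv2.MORPH_CLOSE,np.ones((3,3)))
    c=max(cv2.findContours(m,0,1)[0],key=cv2.contourArea)
    bx=cv2.boxPoints(cv2.minAreaRect(c));p=plane(fn,bx,z)
    print(bx.round(1).tolist(),'\n',p.round(0).tolist(),'ctr',p.mean(0).round(1),'sides',np.linalg.norm(p[1]-p[0]).round(1),np.linalg.norm(p[2]-p[1]).round(1),'yaw',[np.arctan2(*(p[i+1]-p[i])[[1,0]]).round(3) for i in(0,1)])
wood=((hsv[...,1]>75)&(hsv[...,2]>80)).astype(np.uint8)
rect(wood,105,165,155,225,40)
rect(wood,185,130,265,250,6)
px=hsv[175,325];print('box hsv',px,'desk',hsv[250,280],'shadow',hsv[205,370])
```

```text
[[111.80000305175781, 181.1999969482422], [125.0, 173.89999389648438], [143.0, 206.3000030517578], [129.8000030517578, 213.6999969482422]] 
 [[562.0, 328.0, 40.0], [582.0, 292.0, 40.0], [495.0, 241.0, 40.0], [475.0, 277.0, 40.0]] ctr [528.5 284.7  40. ] sides 40.7 100.9 yaw [np.float64(-1.072), np.float64(-2.611)]
[[193.6999969482422, 237.1999969482422], [210.5, 140.3000030517578], [257.79998779296875, 148.5], [240.89999389648438, 245.39999389648438]] 
 [[412.0, 111.0, 6.0], [678.0, 67.0, 6.0], [654.0, -63.0, 6.0], [390.0, -17.0, 6.0]] ctr [533.2  24.5   6. ] sides 269.4 132.5 yaw [np.float64(-0.165), np.float64(-1.753)]
box hsv [27 29 79] desk [ 22  37 132] shadow [21 39 92]
```

View pics/c0.png

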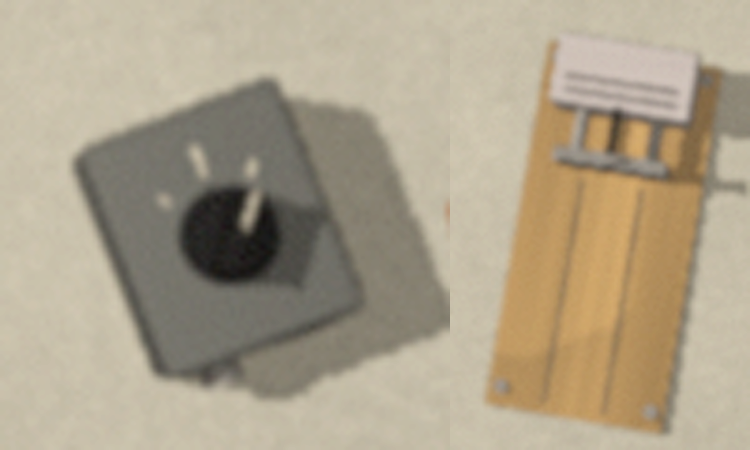

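The crop shows the box with its long line pointing up and slightly left at (198,160), and the knob's pointer at the right-hand mark, which is selector -0.7. The bed has guide lines and the stop plate across it.

Run:
```python
from h import *
c=np.array([[78,158],[270,80],[362,303],[160,375]])/5+[295,150]-.4
p=plane('top0',c,60);print(p.round(0).tolist(),p.mean(0),np.linalg.norm(np.diff(p,axis=0),axis=1))
print(np.arctan2(*(p[1]-p[2])[[1,0]]),np.arctan2(*(p[0]-p[3])[[1,0]]))
print('disc',plane('top0',[[341,196.6]],66))
L=np.array([[193,146],[205,177]])/5+[295,150]-.4
q=plane('top0',L,60);print('line',q,np.arctan2(*(q[0]-q[1])[[1,0]]))
print('bottles,jar',plane('top0',[[143,119],[121,138]],36).round(),plane('top0',[[353,128]],45).round())
d=ctrl.get_image('wrist');print(np.round(d['tool_from_camera'],2),d['fx'],d['cx'],d['cy'],d['k1'])
```

```text
[[557.0, -199.0, 60.0], [597.0, -298.0, 60.0], [482.0, -343.0, 60.0], [446.0, -239.0, 60.0]] [ 520.85343018 -269.73605214   60.        ] [107.30589254 123.43500421 110.04318801]
0.37030302899959555 0.3476936266548359
disc [[ 517.13845049 -275.80805399   66.        ]]
line [[ 563.39352082 -257.88298801   60.        ]
 [ 547.36585943 -263.74642529   60.        ]] 0.3507091684289745
bottles,jar [[732. 248.  36.]
 [680. 308.  36.]] [[ 700. -316.   45.]]
[[  -0.      0.95    0.3    82.02]
 [   1.     -0.      0.     -1.41]
 [   0.      0.3    -0.95 -161.89]
 [   0.      0.      0.      1.  ]] 289.023734296868 255.08066799627994 191.84123214819547 -0.0499915414637728
```

Call:
servo_tool:
  increments:
    - [3,3,0,0,0,-4,1]
    - [6,6,0,0,0,-8,1]
    - [9,9,0,0,0,-12,1]
    - [12,12,0,0,0,-16,1]
    - [15,15,0,0,0,-20,1]
    - [18,18,0,0,0,-24,1]
    - [21,21,0,0,0,-28,1]
    - [24,24,0,0,0,-32,1]
    - [27,27,0,0,0,-35,1]
    - [29.5,30,0,0,0,-38.4,1]
    - [31.3,31.9,0,0,0,-38.4,1]
    - [31.3,31.9,0,0,0,-38.4,1]
    - [31.3,31.9,0,0,0,-38.4,1]
    - [31.3,31.9,0,0,0,-38.4,1]

```text
t: 1.32
ee_pos: [515.5, -272.3, 222.4]
orientation: [3.097, -0.529, -0.001]
ft_force: [-0.2, -0.4, -0.7]
width: 88.2
grasp_force: 0.0
```

Run:
```python
from h import *
snap('wrist','w1');im=cv2.imread('pics/w1.png');o=ctrl.get_obs();print(o['t'],o['ee_pos'],o['orientation'],o['qpos'])
cv2.imwrite('pics/w1v.png',cv2.convertScaleAbs(cv2.resize(im,(768,576)),alpha=1.5))
```

```text
1.3667 [ 515.16307414 -272.75133468  222.42872776] [ 3.09625432e+00 -5.31405791e-01 -1.26393138e-03] [-5.07167652e-01  3.62425218e-01  1.72485808e+00 -3.78516931e-04
  1.05504662e+00  1.40376065e+00]
```

View pics/w1v.png

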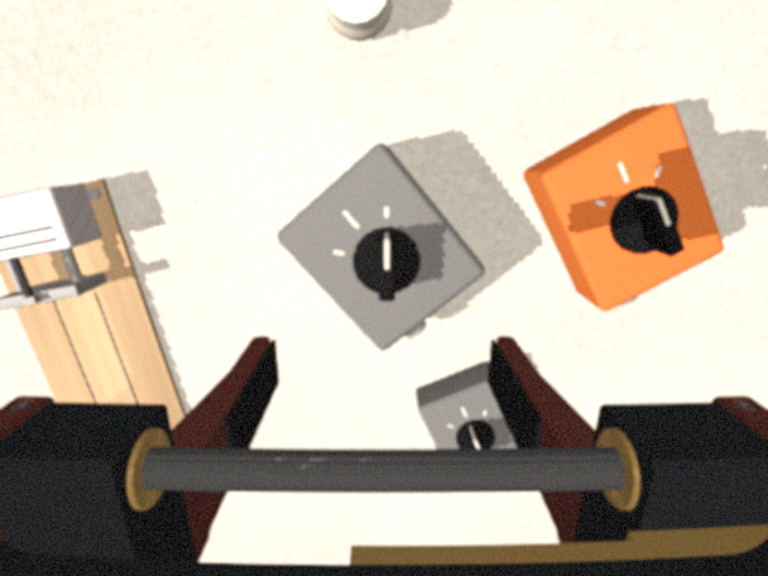

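The view has the meant box with corners at about (382,145), (484,270), (385,349) and (279,236). The knob disc is centred at about (387,260), and the bar is aligned with the tool.

Run:
```python
from h import *
c=np.array([[382,146],[483,270],[385,349],[280,236]])/1.5-.2
p=plane('w1',c,60);print(p.round(0).tolist(),p.mean(0),np.linalg.norm(np.diff(p,axis=0),axis=1))
y=[np.arctan2(*(p[0]-p[1])[[1,0]]),np.arctan2(*(p[3]-p[2])[[1,0]])];print(y)
L=plane('w1',np.array([[343,211],[359,229]])/1.5-.2,60);yl=np.arctan2(*(L[0]-L[1])[[1,0]]);print('line',yl)
print('disc',plane('w1',np.array([[387,260]])/1.5-.2,66))
b=plane('w1',np.array([[388,234],[388,270]])/1.5-.2,94);print('bar',b,np.arctan2(*(b[0]-b[1])[[1,0]]))
print('dir line from disc')
```

```text
[[597.0, -299.0, 60.0], [485.0, -342.0, 60.0], [447.0, -248.0, 60.0], [562.0, -204.0, 60.0]] [ 522.59411674 -273.40836693   60.        ] [120.50373699 101.33300834 123.0746805 ]
[np.float64(0.36798525889817063), np.float64(0.36578929637628427)]
line 0.3751047869857022
disc [[ 518.38736199 -275.02723771   66.        ]]
bar [[ 541.73073954 -283.67394838   94.        ]
 [ 517.96256942 -275.38489558   94.        ]] -0.33555717883705716
dir line from disc
```

Call:
servo_tool:
  increments:
    - [0.27,-0.26,-3,0,0,0,-0.45]
    - [0.27,-0.26,-6,0,0,0,-0.45]
    - [0.27,-0.26,-9,0,0,0,-0.45]
    - [0.27,-0.26,-10,0,0,0,-0.45]
    - [0.27,-0.26,-10,0,0,0,-0.45]
    - [0.27,-0.26,-11,0,0,0,-0.45]
    - [0.27,-0.26,-12,0,0,0,-0.45]
    - [0.27,-0.26,-13,0,0,0,-0.45]
    - [0.27,-0.26,-14,0,0,0,-0.45]
    - [0.27,-0.26,-15,0,0,0,-0.45]
    - [0.27,-0.26,-15.1,0,0,0,-0.45]
    - [0.27,-0.26,-15.1,0,0,0,-0.62]
    - [0.27,-0.26,-15.1,0,0,0,-0.62]

```text
t: 2.45
ee_pos: [518.9, -274.7, 71.7]
orientation: [3.096, -0.53, 0.0]
ft_force: [-1.4, 0.5, 0.3]
width: 17.1
grasp_force: 0.0
```

Call:
servo_tool:
  increments:
    - [0,0,0,0,0,4,-0.62]
    - [0,0,0,0,0,8,-0.62]
    - [0,0,0,0,0,12,-0.62]
    - [0,0,0,0,0,16,-0.62]
    - [0,0,0,0,0,20,-0.62]
    - [0,0,0,0,0,24,-0.62]
    - [0,0,0,0,0,28,-0.62]
    - [0,0,0,0,0,32,-0.62]
    - [0,0,0,0,0,36,-0.62]
    - [0,0,0,0,0,40,-0.62]
    - [0,0,0,0,0,40,-0.62]
    - [0,0,0,0,0,40,-0.3]
    - [0,0,0,0,0,40,-0.3]
    - [0,0,0,0,0,40,-0.3]
    - [0,0,3,0,0,40,-0.3]
    - [0,0,7,0,0,40,-0.3]
    - [0,0,11,0,0,40,-0.3]
    - [0,0,14,0,0,40,-0.3]
    - [0,0,14,0,0,40,-0.3]

```text
t: 4.03
ee_pos: [522.6, -276.3, 219.0]
orientation: [3.084, 0.559, 0.015]
ft_force: [0.9, 0.5, 0.3]
width: 30.7
grasp_force: 0.0
```

Run:
```python
from h import *
snap('wrist','w2');im=cv2.imread('pics/w2.png');o=ctrl.get_obs();print(o['t'],o['ee_pos'],o['orientation'],o['qpos'])
cv2.imwrite('pics/w2v.png',cv2.convertScaleAbs(im,alpha=1.5))
```

```text
4.0833 [ 521.19750686 -275.59065639  215.91802089] [3.08617924 0.55985448 0.0104943 ] [-5.06763461e-01  3.75646205e-01  1.72168354e+00  4.08479477e-04
  1.03590137e+00  7.04915241e-01]
```

View pics/w2v.png

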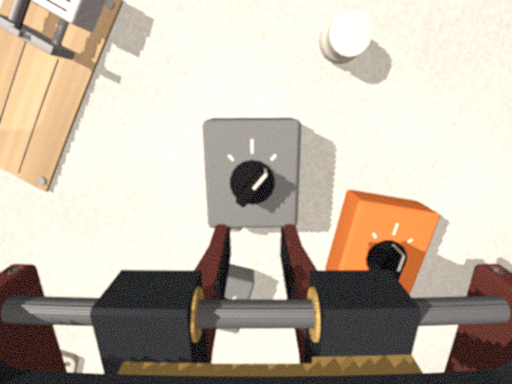

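The knob sprang back: its line still points at the right-hand mark, near (262,178). The slack was too large, so I'll grip the bar fully this time.

Call:
servo_tool:
  increments:
    - [0,0,0,0,0,-6,-0.4]
    - [0,0,0,0,0,-12,-0.4]
    - [0,0,0,0,0,-18,-0.4]
    - [0,0,0,0,0,-24,-0.4]
    - [0,0,0,0,0,-30,-0.4]
    - [0,0,-2,0,0,-36,-0.4]
    - [0,0,-5,0,0,-40,-0.4]
    - [0,0,-8,0,0,-40,-0.4]
    - [0,0,-10,0,0,-40,-0.4]
    - [0,0,-12,0,0,-40,-0.4]
    - [0,0,-13.5,0,0,-40,-0.4]
    - [0,0,-14.2,0,0,-40,-0.4]
    - [0,0,-14.2,0,0,-40,-0.4]
    - [0,0,-14.2,0,0,-40,-1]
    - [0,0,-14.2,0,0,-40,-1]
    - [0,0,-14.2,0,0,-40,-1]
    - [0,0,-14.2,0,0,-40,-1]

```text
t: 5.5
ee_pos: [518.4, -275.8, 69.8]
orientation: [3.095, -0.529, 0.0]
ft_force: [-2.4, -5.8, -5.1]
width: 11.8
grasp_force: 30.0
```

Gripped at 11.8 mm, which matches the bar's thickness. Now turn it.

Call:
servo_tool:
  increments:
    - [0,0,0,0,0,4,-1]
    - [0,0,0,0,0,8,-1]
    - [0,0,0,0,0,12,-1]
    - [0,0,0,0,0,16,-1]
    - [0,0,0,0,0,20,-1]
    - [0,0,0,0,0,24,-1]
    - [0,0,0,0,0,28,-1]
    - [0,0,0,0,0,32,-1]
    - [0,0,0,0,0,36,-1]
    - [0,0,0,0,0,40,-1]
    - [0,0,0,0,0,40,-1]
    - [0,0,0,0,0,40,-1]

```text
t: 6.5
ee_pos: [518.2, -275.5, 70.0]
orientation: [3.09, 0.56, -0.001]
ft_force: [-3.7, -5.1, -0.9]
width: 11.8
grasp_force: 30.0
```

Call:
servo_tool:
  increments:
    - [0,0,0,0,0,0,-0.4]
    - [0,0,0,0,0,0,-0.4]
    - [0,0,0,0,0,0,-0.4]
    - [0,0,2,0,0,0,-0.4]
    - [0,0,5,0,0,0,-0.4]
    - [0,0,9,0,0,0,-0.4]
    - [0,0,13,0,0,0,-0.4]
    - [0,0,15,0,0,0,0.2]
    - [0,0,15,0,0,0,0.2]
    - [0,0,15,0,0,0,0.2]

```text
t: 7.33
ee_pos: [519.5, -274.8, 221.1]
orientation: [3.089, 0.561, 0.004]
ft_force: [0.5, -0.4, -0.8]
width: 43.1
grasp_force: 0.0
```

Run:
```python
from h import *
snap('wrist','w3');im=cv2.imread('pics/w3.png');o=ctrl.get_obs();print(o['t'],o['ee_pos'],o['orientation'],o['qpos'])
cv2.imwrite('pics/w3v.png',cv2.convertScaleAbs(im,alpha=1.5))
```

```text
7.3833 [ 518.53305471 -274.28051995  219.46089624] [-3.09103280e+00 -5.60825508e-01 -1.70420835e-04] [-5.06904783e-01  3.70915188e-01  1.71964285e+00  1.63671429e-04
  1.05101074e+00  7.04842653e-01]
```

View pics/w3v.png

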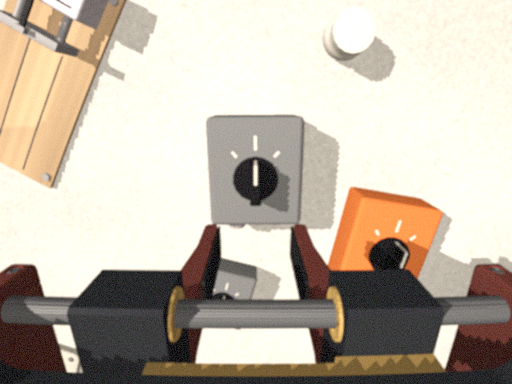

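The selector's pointer line at (255,172) now lies on the long line at (255,143). Next, look at the jig from near.

Call:
servo_tool:
  increments:
    - [0.5,3,0,0,0,-4,0.6]
    - [1,6,0,0,0,-8,1]
    - [1.5,9.5,0,0,0,-12,1]
    - [2,13,0,0,0,-16,1]
    - [2.5,16.5,0,0,0,-20,1]
    - [3,20,0,0,0,-24,1]
    - [3,23.5,0,0,0,-28,1]
    - [3,26.5,0,0,0,-30,1]
    - [3,29,0,0,0,-30.5,1]
    - [3,29.5,0,0,0,-30.5,1]
    - [3,29.5,0,0,0,-30.5,1]
    - [3,29.5,0,0,0,-30.5,1]
    - [3,29.5,0,0,0,-30.5,1]
    - [3,29.5,0,0,0,-30.5,1]
    - [3,29.5,0,0,0,-30.5,1]

```text
t: 8.63
ee_pos: [548.7, 19.2, 219.5]
orientation: [3.129, -0.275, -0.0]
ft_force: [0.4, -0.0, -0.3]
width: 87.8
grasp_force: 0.0
```

Run:
```python
from h import *
snap('wrist','w4');im=cv2.imread('pics/w4.png');o=ctrl.get_obs();print(o['t'],o['ee_pos'],o['orientation'],o['qpos'])
cv2.imwrite('pics/w4v.png',cv2.convertScaleAbs(cv2.resize(im,(768,576)),alpha=1.3))
```

```text
8.6833 [548.72829679  19.3231425  219.6043306 ] [ 3.12949673e+00 -2.74553967e-01 -9.99312315e-05] [ 1.35638733e-02  3.16152797e-01  1.80148848e+00 -8.04834238e-05
  1.02402230e+00  1.75941601e+00]
```

View pics/w4v.png

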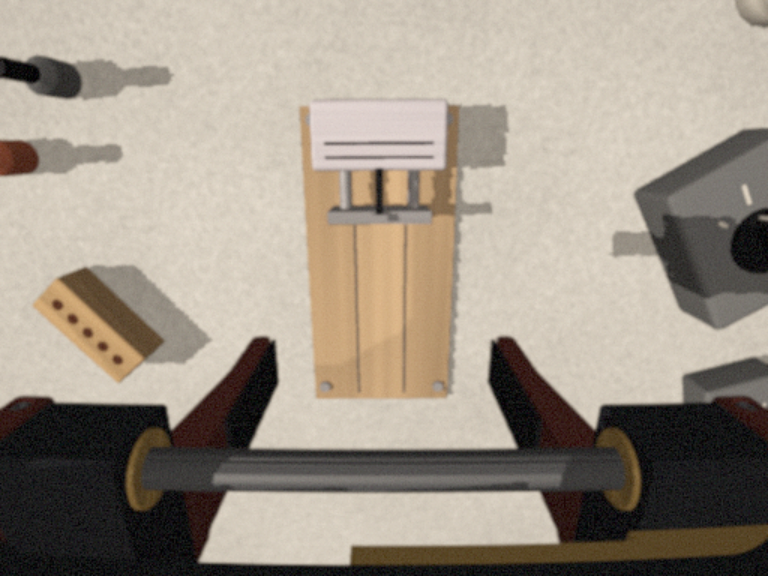

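Call:
servo_tool:
  increments:
    - [0,3,0,0,0,5,1]
    - [-0.3,6,0,0,0,10,1]
    - [-0.6,9,0,0,0,15,1]
    - [-0.9,12,0,0,0,20,1]
    - [-1.2,15,0,0,0,25,1]
    - [-1.5,18,0,0,0,30,1]
    - [-1.8,21,0,0,0,35,1]
    - [-2,24,0,0,0,40,1]
    - [-2,26,0,0,0,40,1]
    - [-2,26.4,0,0,0,40,1]
    - [-2,26.4,0,0,0,40,1]
    - [-2,26.4,0,0,0,40,1]
    - [-2,26.4,0,0,0,40,1]
    - [-2,26.4,0,0,0,40,1]

```text
t: 9.85
ee_pos: [528.9, 282.9, 219.7]
orientation: [3.035, 0.812, -0.0]
ft_force: [0.3, 0.1, 0.2]
width: 87.9
grasp_force: 0.0
```

Run:
```python
from h import *
snap('wrist','w5');im=cv2.imread('pics/w5.png');o=ctrl.get_obs();print(o['t'],o['ee_pos'],o['orientation'],o['qpos'])
cv2.imwrite('pics/w5v.png',cv2.convertScaleAbs(cv2.resize(im,(768,576)),alpha=1.3))
```

```text
9.9 [528.91907381 283.07060353 219.70836568] [ 3.03470141e+00  8.11947442e-01 -2.65277712e-04] [ 4.71618334e-01  3.90022641e-01  1.68948785e+00 -1.25929658e-04
  1.06227832e+00  1.51961414e+00]
```

View pics/w5v.png

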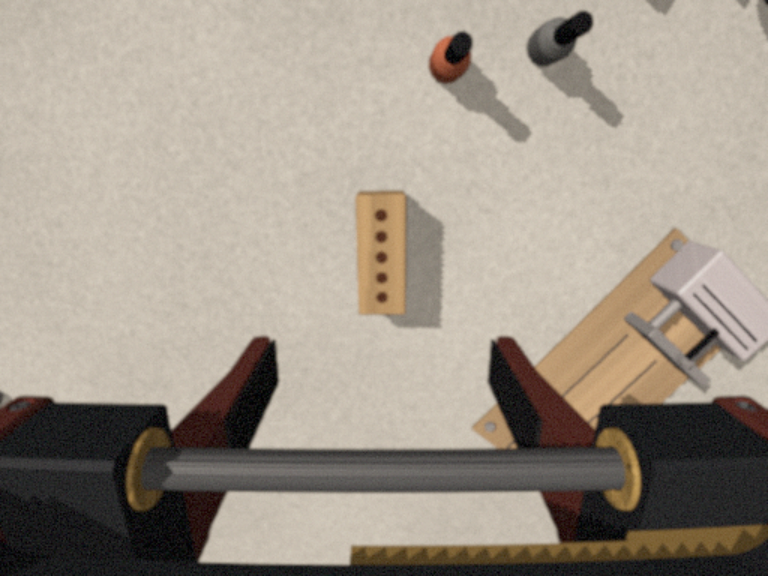

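The jig picture (768x576) shows guide lines from (355,226) to (359,392) and from (405,226) to (404,392), with the stop plate at y≈215. The block picture shows the holes from (381,215) to (382,297), with the middle one at (381,257).

Run:
```python
from h import *
P=lambda f,a,z:plane(f,np.array(a)/1.5-.2,z)
yaw=lambda a,b:np.arctan2(*(b-a)[[1,0]])
l=P('w4',[[359,392],[355,226],[404,392],[405.5,226]],6)
print(l.round(1),yaw(l[0],l[1]),yaw(l[2],l[3]))
c=P('w4',[[317,398],[448,397],[459,107],[302,107]],6);print('bed',c.round(1),c.mean(0),np.linalg.norm(np.diff(c,axis=0),axis=1),yaw(c[0],c[3]),yaw(c[1],c[2]))
s=P('w4',[[328,223],[431,221]],50);print('stop',s.round(1),yaw(s[0],s[1])+np.pi/2)
ptr=P('w4',[[380,212],[379,172]],51);print('ptr',ptr.round(1))
y=(yaw(c[0],c[3])+yaw(c[1],c[2]))/2;u=np.array([np.cos(y),np.sin(y),0]);print('bed origin from bed',c.mean(0)+45*u,'from front',(c[0]+c[1])/2+180*u,'stop',s.mean(0),'guide',l.mean(0),y)
h=P('w5',[[381.5,297],[381,257],[381,215]],40);print('holes',h,yaw(h[0],h[2]))
b=P('w5',[[361,314],[405,314],[405,193],[359,193]],40);print('blk',b.round(1),b.mean(0),np.linalg.norm(np.diff(b,axis=0),axis=1),yaw(b[0],b[3]),yaw(b[1],b[2]))
```

```text
[[412.1  69.1   6. ]
 [573.4  41.2   6. ]
 [404.4  25.5   6. ]
 [565.7  -2.    6. ]] -0.17093209983915064 -0.1686143331252559
bed [[412.5 111.4   6. ]
 [391.1 -16.5   6. ]
 [654.  -60.3   6. ]
 [676.3  64.9   6. ]] [533.48851648  24.89009264   6.        ] [129.65789839 266.51262931 127.16395543] -0.17438362881263422 -0.16504360370194063
stop [[585.8  57.1  50. ]
 [573.6 -20.9  50. ]] -0.15584823013190952
ptr [[587.2  16.3  51. ]
 [616.4  11.8  51. ]]
bed origin from bed [577.84200948  17.28958874   6.        ] from front [579.24416892  17.05084133   6.        ] stop [579.69886808  18.08826897  50.        ] guide [488.89319433  33.44408664   6.        ] -0.16971361625728743
holes [[499.72293142 269.67426152  40.        ]
 [529.04164736 286.98753247  40.        ]
 [558.36578161 303.82661011  40.        ]] 0.5273619092590507
blk [[478.  277.1  40. ]
 [496.5 245.   40. ]
 [582.4 296.2  40. ]
 [564.6 327.1  40. ]] [530.3929073  286.35037793  40.        ] [37.01300733 99.95900493 35.61875648] 0.5233557443408334 0.5373045025794447
```

Call:
servo_tool:
  increments:
    - [0.1,0.3,-3,0,0,0,1]
    - [0.1,0.3,-6,0,0,0,1]
    - [0.1,0.3,-9,0,0,0,1]
    - [0.1,0.3,-12,0,0,0,1]
    - [0.1,0.3,-14.5,0,0,0,1]
    - [0.1,0.3,-16.5,0,0,0,1]
    - [0.1,0.3,-18,0,0,0,1]
    - [0.1,0.3,-19.5,0,0,0,1]
    - [0.1,0.3,-20.5,0,0,0,1]
    - [0.1,0.3,-21,0,0,0,1]
    - [0.1,0.3,-21,0,0,0,1]
    - [0.1,0.3,-21,0,0,0,1]

```text
t: 10.9
ee_pos: [530.1, 287.2, 10.1]
orientation: [-3.034, -0.814, -0.001]
ft_force: [0.8, 0.3, -0.0]
width: 88.0
grasp_force: 0.0
```

Call:
servo_tool:
  increments:
    - [0,0,0,0,0,0,0.3]
    - [0,0,0,0,0,0,0.1]
    - [0,0,0,0,0,0,0]
    - [0,0,0,0,0,0,-0.3]
    - [0,0,0,0,0,0,-1]
    - [0,0,0,0,0,0,-1]
    - [0,0,0,0,0,0,-1]
    - [0,0,0,0,0,0,-1]

```text
t: 11.57
ee_pos: [529.7, 287.3, 9.7]
orientation: [3.034, 0.815, 0.0]
ft_force: [1.0, 0.1, 2.0]
width: 39.6
grasp_force: 30.0
```

Call:
servo_tool:
  increments:
    - [0,0,2,0,0,0,-1]
    - [0,0,5,0,0,0,-1]
    - [0,-1,8,0,0,0,-1]
    - [-0.2,-4,8,0,0,-5,-1]
    - [-0.4,-7,8,0,0,-10,-1]
    - [-0.7,-10,8,0,0,-15,-1]
    - [-1,-13,8,0,0,-20,-1]
    - [-1.3,-16,8,0,0,-25,-1]
    - [-1.6,-19,8,0,0,-30,-1]
    - [-1.9,-22,8,0,0,-35,-1]
    - [-2.1,-24.5,8,0,0,-39,-1]
    - [-2.2,-25.7,8,0,0,-39.8,-1]
    - [-2.2,-25.7,6,0,0,-39.8,-1]
    - [-2.2,-25.7,4,0,0,-39.8,-1]
    - [-2.2,-25.7,3,0,0,-39.8,-1]
    - [-2.2,-25.7,3,0,0,-39.8,-1]
    - [-2.2,-25.7,3,0,0,-39.8,-1]

```text
t: 12.98
ee_pos: [507.4, 30.7, 39.3]
orientation: [3.13, -0.265, -0.002]
ft_force: [-0.7, 0.8, -0.2]
width: 39.6
grasp_force: 30.0
```

Run:
```python
from h import *
snap('wrist','w6');im=cv2.imread('pics/w6.png');o=ctrl.get_obs();print(o['t'],o['ee_pos'],o['orientation'],o['ft_force'],o['moment'])
cv2.imwrite('pics/w6v.png',cv2.convertScaleAbs(cv2.resize(im,(768,576)),alpha=1.3))
```

```text
13.0333 [507.97144296  30.74055322  39.92428469] [-3.13033755e+00  2.65197413e-01  7.10924436e-05] [-0.29735909 -0.15023185 -0.99560709] [ 0.03604102 -0.01676637  0.06632408]
```

View pics/w6v.png

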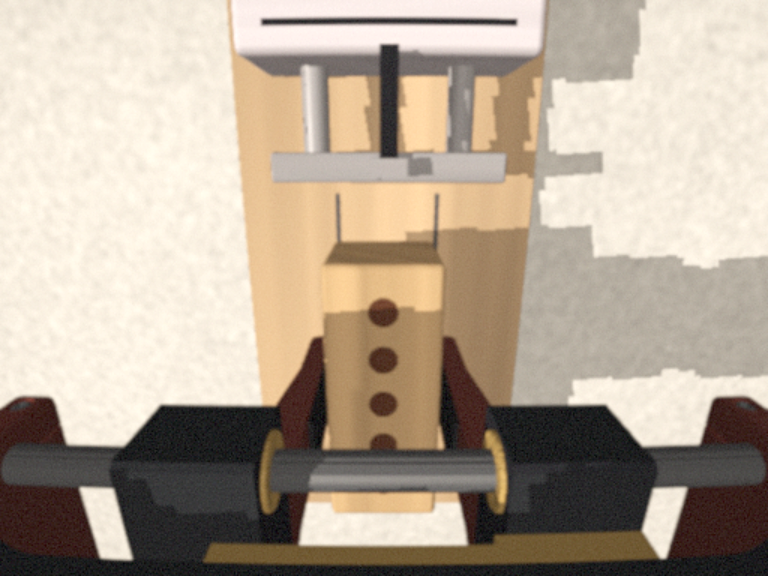

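The block is held above the bed between the guide lines at (338,220) and (437,220). Its front top edge is at y≈263 and the plate's front edge at y≈182, so now compute the gap and the lateral offset.

Run:
```python
from h import *
P=lambda f,a,z:plane(f,np.array(a)/1.5-.2,z)
y=-.1695;u=np.array([np.cos(y),np.sin(y)]);v=np.array([-u[1],u[0]])
def pr(n,p): print(n,(p[:,:2]@u).round(1),(p[:,:2]@v).round(1))
pr('block front',P('w6',[[327,263],[443,263]],70)); pr('hole',P('w6',[[383,312]],70))
pr('plate',P('w6',[[273,182],[505,182]],50)); pr('guides',P('w6',[[338.5,196],[339.5,240],[437,196],[435.5,240]],6))
pr('tcp',np.array([[507.8,30.7,0]])); pr('bed',np.array([[578.9,17.6,0]]))
```

```text
block front [543.5 543.6] [134.7  98.5]
hole [527.3] [117.2]
plate [567.  567.1] [154.8  75.6]
guides [558.  538.2 558.1 538.3] [137.  137.1  93.3  93.3]
tcp [495.3] [115.9]
bed [567.6] [115.]
```

Call:
servo_tool:
  increments:
    - [0,-0.1,-0.6,0,0,0,-1]
    - [0,-0.1,-1.2,0,0,0,-1]
    - [0,-0.1,-1.7,0,0,0,-1]
    - [0,-0.1,-2.1,0,0,0,-1]
    - [0,-0.1,-2.3,0,0,0,-1]
    - [0,-0.1,-2.4,0,0,0,-1]
    - [0,-0.1,-2.4,0,0,0,-1]
    - [0,-0.1,-2.4,0,0,0,-1]

```text
t: 13.7
ee_pos: [507.8, 29.3, 15.7]
orientation: [-3.13, 0.267, -0.0]
ft_force: [0.9, 0.7, -0.7]
width: 40.0
grasp_force: 30.0
```

Call:
servo_tool:
  increments:
    - [0.5,-0.08,0,0,0,0,-1]
    - [1,-0.17,0,0,0,0,-1]
    - [1.5,-0.25,0,0,0,0,-1]
    - [1.9,-0.32,0,0,0,0,-1]
    - [2.1,-0.36,0,0,0,0,-1]
    - [2.3,-0.4,0,0,0,0,-1]
    - [2.5,-0.43,0,0,0,0,-1]
    - [2.7,-0.46,0,0,0,0,-1]
    - [2.9,-0.5,0,0,0,0,-1]
    - [3.1,-0.53,0,0,0,0,-1]
    - [3.2,-0.55,0,0,0,0,-1]
    - [3.2,-0.55,0,0,0,0,-1]
    - [3.2,-0.55,0,0,0,0,-1]

```text
t: 14.78
ee_pos: [536.6, 24.1, 15.6]
orientation: [3.13, -0.267, -0.009]
ft_force: [-9.3, 2.1, 12.0]
width: 40.1
grasp_force: 30.0
```

Run:
```python
from h import *
im=cv2.imread('pics/w6.png')
snap('wrist','w7');im=cv2.imread('pics/w7.png');o=ctrl.get_obs();print(o['t'],o['ee_pos'],o['orientation'],o['ft_force'],o['width'])
cv2.imwrite('pics/w7v.png',cv2.convertScaleAbs(cv2.resize(im,(768,576)),alpha=1.3))
```

```text
14.8333 [536.62531294  24.16930856  15.63505695] [ 3.13003237 -0.26690893 -0.00924228] [-9.39561761  2.59021523 11.91394388] 39.60370731153419
```

View pics/w7v.png

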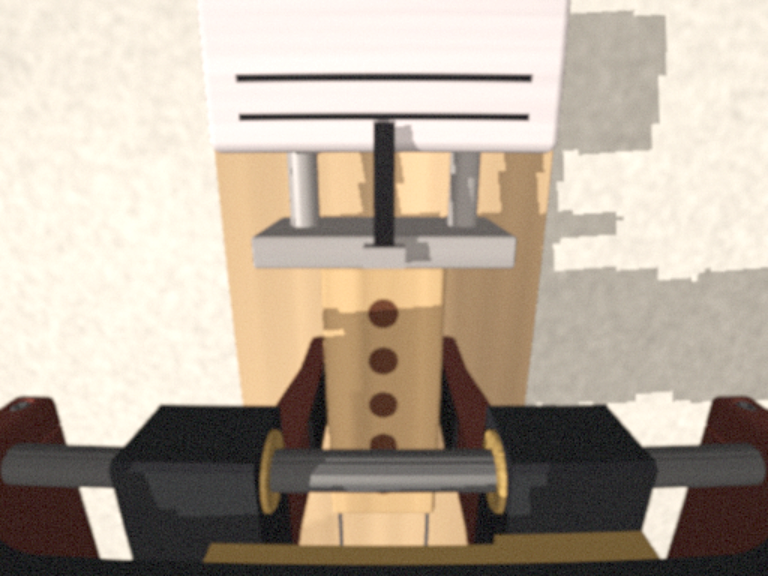

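The pointer tip at y=122 is just short of the first line at y=117, which is about 6.3 mm of stop travel. There are also about 12 N pressing down, so I'll raise slightly and push further.

Call:
servo_tool:
  increments:
    - [0,0,0.05,0,0,0,-1]
    - [0,0,0.1,0,0,0,-1]
    - [0.1,-0.02,0.15,0,0,0,-1]
    - [0.2,-0.03,0.15,0,0,0,-1]
    - [0.3,-0.05,0.15,0,0,0,-1]
    - [0.4,-0.07,0.15,0,0,0,-1]
    - [0.5,-0.09,0.15,0,0,0,-1]
    - [0.6,-0.1,0.15,0,0,0,-1]
    - [0.6,-0.1,0.15,0,0,0,-1]
    - [0.6,-0.1,0.15,0,0,0,-1]
    - [0.6,-0.1,0.15,0,0,0,-1]

```text
t: 15.75
ee_pos: [541.7, 23.1, 16.1]
orientation: [3.13, -0.267, -0.012]
ft_force: [-8.5, 2.5, 2.1]
width: 39.4
grasp_force: 30.0
```

```bash
cat > m.py <<'E'
from h import *
import sys
f=sys.argv[1];snap('wrist',f);o=ctrl.get_obs();print(o['t'],o['ee_pos'].round(2),o['orientation'].round(4),o['ft_force'].round(1),o['width'])
g=cv2.cvtColor(cv2.resize(cv2.imread(f'pics/{f}.png'),(768,576)),cv2.COLOR_BGR2GRAY).astype(int)
def dark(x0,x1):
    c=g[20:300,x0:x1].mean(1); return [(i+20,int(c[i])) for i in range(1,279) if c[i]<110 and c[i]<=c[i-1] and c[i]<c[i+1]][:4]
print('lines',dark(300,360),dark(430,480));c=g[20:300,379:391].mean(1);print('ptr col',[i+20 for i in range(1,280) if (c[i]<75)!=(c[i-1]<75)])
E
python3 m.py w8
```

```text
15.8 [541.75  23.11  16.1 ] [ 3.1298 -0.2668 -0.0122] [-8.1  2.   1.4] 39.94329315213528
lines [(98, 31), (137, 35), (220, 92), (232, 76)] [(98, 31), (137, 34), (221, 95), (232, 76)]
ptr col [96, 100, 123, 247]
```

The tip is at y=123 between the lines at 98 and 137, so the stop is at about 11.1 mm, which agrees with 8.5 N. A last 1.2 mm, then hold.

Call:
servo_tool:
  increments:
    - [0.06,-0.01,0,0,0,0,-1]
    - [0.12,-0.02,0,0,0,0,-1]
    - [0.14,-0.02,0,0,0,0,-1]
    - [0.14,-0.02,0,0,0,0,-1]
    - [0.14,-0.02,0,0,0,0,-1]
    - [0.14,-0.02,0,0,0,0,-1]
    - [0.14,-0.02,0,0,0,0,-1]
    - [0.14,-0.02,0,0,0,0,-1]
    - [0.14,-0.02,0,0,0,0,-1]
    - [0.14,-0.02,0,0,0,0,-1]
    - [0.14,-0.02,0,0,0,0,-1]
    - [0.14,-0.02,0,0,0,0,-1]
    - [0.14,-0.02,0,0,0,0,-1]
    - [0.14,-0.02,0,0,0,0,-1]
    - [0.14,-0.02,0,0,0,0,-1]
    - [0.14,-0.02,0,0,0,0,-1]
    - [0.14,-0.02,0,0,0,0,-1]
    - [0.14,-0.02,0,0,0,0,-1]
    - [0.14,-0.02,0,0,0,0,-1]
    - [0.14,-0.02,0,0,0,0,-1]

```text
t: 17.47
ee_pos: [542.9, 22.9, 16.1]
orientation: [3.13, -0.267, -0.013]
ft_force: [-9.4, 2.5, 3.2]
width: 39.8
grasp_force: 30.0
```

Call:
servo_tool:
  increments:
    - [0,0,0,0,0,0,-1]
    - [0,0,0,0,0,0,-1]
    - [0,0,0,0,0,0,-1]
    - [0,0,0,0,0,0,-1]
    - [0,0,0,0,0,0,-1]
    - [0,0,0,0,0,0,-1]
    - [0,0,0,0,0,0,-1]
    - [0,0,0,0,0,0,-1]
    - [0,0,0,0,0,0,-1]
    - [0,0,0,0,0,0,-1]
    - [0,0,0,0,0,0,-1]
    - [0,0,0,0,0,0,-1]
    - [0,0,0,0,0,0,-1]
    - [0,0,0,0,0,0,-1]
    - [0,0,0,0,0,0,-1]
    - [0,0,0,0,0,0,-1]
    - [0,0,0,0,0,0,-1]
    - [0,0,0,0,0,0,-1]
    - [0,0,0,0,0,0,-1]
    - [0,0,0,0,0,0,-1]

```text
t: 19.13
ee_pos: [542.9, 22.9, 16.1]
orientation: [3.13, -0.267, -0.013]
ft_force: [-11.0, 2.4, 2.9]
width: 39.9
grasp_force: 30.0
```

Call:
servo_tool:
  increments:
    - [0,0,0,0,0,0,-1]
    - [0,0,0,0,0,0,-1]
    - [0,0,0,0,0,0,-1]
    - [0,0,0,0,0,0,-1]
    - [0,0,0,0,0,0,-1]
    - [0,0,0,0,0,0,-1]
    - [0,0,0,0,0,0,-1]
    - [0,0,0,0,0,0,-1]
    - [0,0,0,0,0,0,-1]
    - [0,0,0,0,0,0,-1]
    - [0,0,0,0,0,0,-1]
    - [0,0,0,0,0,0,-1]
    - [0,0,0,0,0,0,-1]
    - [0,0,0,0,0,0,-1]
    - [0,0,0,0,0,0,-1]
    - [0,0,0,0,0,0,-1]
    - [0,0,0,0,0,0,-1]
    - [0,0,0,0,0,0,-1]
    - [0,0,0,0,0,0,-1]
    - [0,0,0,0,0,0,-1]

```text
t: 20.8
ee_pos: [542.9, 22.9, 16.1]
orientation: [3.13, -0.267, -0.013]
ft_force: [-10.2, 3.2, 2.6]
width: 39.9
grasp_force: 30.0
```

```bash
python3 m.py w9
python3 - <<'E'
from h import *
im=snap('top','top9')
P=[plane('top9',[p],z).round() for p,z in[((143,119),36)]]
d=cv2.absdiff(cv2.imread('pics/top9.png'),cv2.imread('pics/top0.png')).max(2)
print('bottles/jar diff',d[105:150,105:160].max(),d[115:140,340:368].max())
E
```

```text
20.85 [542.86  22.92  16.1 ] [ 3.1298 -0.2669 -0.013 ] [-8.6  2.9  3.8] 39.78000673543667
lines [(102, 35), (141, 36), (220, 92), (222, 92)] [(102, 33), (141, 34), (232, 76)]
ptr col [101, 105, 124, 247]
bottles/jar diff 17 18
```

```bash
python3 -c "
from workcell import ctrl
print(ctrl.close_job())"
```

```text
the job is handed in; nothing more can be done
None
```

Job handed in: the selector is in its middle position (second try; the first turn sprang back), and the block is held flat against the stop with about 10 N, at about 12 mm with the pointer between the lines, steady for over 3 s; the bottles and jar look unmoved in the last top view. The hand-in returned no verdict.

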